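# Lay the carton down and lock the glassware case

## Task

The glassware case on the sale table will not shut because a tall carton stands on end in it. Tip that carton over towards the middle so that it lies flat on its side on the case floor, swing the lid fully shut, and then turn the steel thumb-turn on the lid a quarter turn clockwise until it drops into its locked slot. Keep the small box in the case, and leave the glassware around the case where it stands.

Things in the scene. Friction and masses are not known exactly. Their poses are not given: they have to be found in the camera images.
- case: Grey painted carrying case on the table, heavy and fixed, open at the top: outside 136 (its x) by 336 (its y) by 80 high, walls and floor 8 thick (inside 120 by 320, 72 deep). Origin: centre of its underside. x points away from the robot, y along the case's long side, z up.
- lid_hinge (a point): Middle of the lid's hinge line, which runs along the case's y, on the top edge of the case's long wall nearest the robot (case frame: x -68, y 0, z 80).
- lid (a joint): Lid angle in rad: 0 fully shut and level; at the start about 1.55 to 1.8, standing up or leaning a little towards the robot. The lid is a plate 136 by 336, 8 thick, lying on top of the case (top face 88 above the table) when shut. Its stiff hinge (about 0.4 N m of friction) keeps it where it is left: it must be pushed all the way down. The face turned to the robot while it is open becomes its top.
- lid_edge (a point): Middle of the lid's free long edge on its outer (top) face, 136 from the hinge line.
- latch_turn (a joint): Turn of the steel thumb-turn on the lid's outer face, rad: 0 to 0.2 at the start, bar about parallel to the case's long side; grows clockwise seen from above the shut lid; end stop 1.571, bar across the case. Sprung (about 10 N) towards the lid, its bar rides on two cheeks and stays where left (0.06 N m friction) up to about 1.3, then snaps down between them to 1.46 or more: locked.
- latch_drop (a joint): How far the thumb-turn has sunk towards the lid, m: under 0.001 while the bar rides on the cheeks, 0.006 when dropped into its locked slot.
- latch_grip (a point): Point on the thumb-turn's axis, 8 below the top of its bar (50 long, 10 thick, 30 high). The axis is 98 from the hinge line (case frame when shut: x 30, y 0). Unlocked, the bar's underside is 8 off the lid face and this point 30 off it; locked, 2 and 24. The two cheeks on the lid below: round-topped, 48 long (along case x), 8 wide, 8 high, a 14 gap between them.
- tall_carton: Tall cardboard carton, 55 by 55 by 145, 0.2 to 0.45 kg, standing upright at one end of the case (either end), on its floor, about 122 from the case's middle. Origin: centre of the face it stands on; z along its length.
- carton_mid (a point): Centre of the tall carton.
- small_box: Small cardboard box, 55 by 55 by 35 high, on the case floor at the other end. Origin: centre of its underside.
- goblet_a: Bystander: stemmed goblet, 110 tall, 74 wide (mm), standing on the table. Origin: centre of its underside.
- goblet_b: Bystander: stemmed goblet, 110 tall, 74 wide (mm), standing on the table. Origin: centre of its underside.
- bowl: Bystander: open glass bowl, 60 tall, 120 wide (mm), standing on the table. Origin: centre of its underside.
- mug: Bystander: glass mug, 85 tall, 72 wide, with a handle (mm), standing on the table. Origin: centre of its underside.
- dish: Bystander: small open glass dish, 32 tall, 80 wide, close behind the case (mm), standing on the table. Origin: centre of its underside.
- jar: Bystander: glass jar with a steel cap, 80 tall, 60 wide, close behind the case (mm), standing on the table. Origin: centre of its underside.
Things that resemble listed ones, but are neither listed nor needed, are in the scene too. There is more than one size of the tall_carton; the one meant has the size given above. What is shaped like the small_box but yellow is not meant.

How it is judged:
By the outcome, as a careful person would: the job done as asked, in the order asked, and still so for the second after the job is handed in, with the robot touching nothing.
It also fails if it takes over 58 s, if anything falls off the work surface, if the arm or the gripper's body presses on something with over 40 N, if the wrist force passes 120 N, or if a joint passes its speed limit or range.

## Robot

A 6-joint arm with a two-finger parallel gripper is mounted at the origin on the work surface. World frame = base frame: x ahead of the robot, y to its left, z up, the work surface at z = 0. Lengths are in m, angles in rad, forces in N, time in s.
With the tool pointing down it reaches from about 0.375 to 0.75 m from the base axis. Payload 9 kg.
Tool frame: the origin (TCP) lies on the front face of the gripper's body, between the roots of the fingers; the fingertips stand 73 mm ahead of it and the grasp point (between the pads) lies 54 mm ahead of it; z points along the fingers, y is the line along which they close (so a half turn about z gives the same grasp; the last joint's range is limited). The gripper opens to 85 mm and grips with 20 to 120 N. Pads are 22 mm wide; open, the fingers measure 114 mm over their backs; the gripper's body (76 mm by 85 mm) begins 54 mm behind the grasp point. The pads swing forward as they close: fully open they stand 13 mm farther back than shut.
Start: joints at [0.883, 0.104, 0.097, 1.564, 0, 1.353], TCP at [0.272, 0.535, 0.304] pointing down, gripper open.
Joint ranges: [-2.99, 2.99], [-0.84, 1.86], [-1.1, 1.16], [-1.84, 2.11], [-1.51, 1.56], [-3.14, 3.14]. Speed limits (rad/s): [2.22, 2.22, 2.57, 3.14, 3.14, 3.14].

## Interface

Orientations are given as [roll, pitch, yaw] about the fixed x, y, z axes, in that order (R = Rz(yaw) Ry(pitch) Rx(roll)).
In Python, from bench import telemetry, imaging, order gives the robot as it stands. The module is installed in compiled form; this text tells all that it offers.
- The arm moves only by the tool play_rows, never from a script. Its arguments are lists of equal length, an entry for each row: "gripper": the finger opening in cm, from 0 to 8.54; "xyz": the shift along the world's x, y, z in cm, a list of three; "yaw": the turn about the world's z in rad. A call has 1 to 10 rows; each row is the pose to reach, as a shift and turn from the pose commanded when the call began; what a row does not reach only later rows make up. A row lasts 1/12 s, in which the tool goes at most 41.7 mm and 7.16 degrees, less where a joint would pass 70% of its speed; a pose out of reach is approached as far as the arm can. A call with a gripper value outside its range is refused whole. The fingers move at their own pace and stop on an object; "grip_force" is the grip in N (left out, the last holds). Time passes only in rows, so rows that repeat a pose let the fingers close. It gives the time, the measured TCP pose, the force, the opening and the grip force at its end, in the units of the state.
- telemetry.get_obs(): the state, without advancing time (a new reading comes with each control period).
- imaging.snapshot(name): name is "scene" or "side" or "wrist"; returns a dict with "pixels" (384x512x3 uint8, red, green, blue), "z_map" (384x512 float32, m along the optical axis (not along the pixel's ray), 0 where there is no reading), "camera_matrix" (3x3 intrinsics, pixels), "pose" (4x4, takes a point from camera to world coordinates). Camera axes: x right, y up, looking along -z (the intrinsics and any distortion apply to the point x, -y, -z); pixel columns grow to the right and rows downward; lengths in m; the calibration is good to about 2 mm. A picture is of the moment at which its call begins.
- order.finish_job(): hands the job in; it is judged then, once.
The state is a dict: "clock": time; "joint_pos": joint angles; "dq": joint speeds; "effort": joint torques, N m; "tool_pos": TCP position; "tool_rot": TCP orientation; "contact_force": force on the tool from outside, world axes, zero at the start; "torque": the same for the moment, N m; "opening": finger opening in m; "grasp_force": force on a finger pad.
Only numpy, scipy, OpenCV 4.12 (cv2) and the standard library are available. Lean on these libraries where they do the work, as an engineer would, in place of code of your own. Each camera call takes 0.05 s, during which the arm holds its last target. There are 200 camera calls.

## Working session

There is one attempt and no reset: what is moved stays moved. The work goes in short steps, Python scripts to look and compute and a tool call to move; the robot and the scene stay as the last step left them, time stands still between calls to the robot, and variables do not carry over. Pictures are saved under pics/ and viewed, at most 10 in all, crops included, and the job is handed in when it is done.

Besides the shell and the picture viewer there is one more tool, called after "Call:" as name([rows], argument=value, ...), one row to a line, values as JSON. play_rows: Moves the arm, as the interface text tells. Its arguments: {"type":"object","properties":{"gripper":{"type":"array","items":{"type":"number"}},"xyz":{"type":"array","items":{"type":"array","items":{"type":"number"}}},"yaw":{"type":"array","items":{"type":"number"}},"grip_force":{"type":"number"}},"required":["gripper","xyz","yaw"]}

```bash
mkdir -p pics; cat > h.py <<'E'
import numpy as np, cv2
from bench import telemetry, imaging, order
def snap(n):
    s=imaging.snapshot(n); np.savez(n+'.npz',**s); return s
def world(s):
    K=s['camera_matrix'];T=s['pose'];z=s['z_map']
    v,u=np.mgrid[:z.shape[0],:z.shape[1]]
    p=np.stack([(u-K[0,2])/K[0,0]*z,-(v-K[1,2])/K[1,1]*z,-z],-1)
    w=p@T[:3,:3].T+T[:3,3]; w[z==0]=np.nan; return w
def save(s,name,crop=None,f=1.5):
    im=s['pixels'][...,::-1]
    if crop: im=im[crop[1]:crop[3],crop[0]:crop[2]]
    cv2.imwrite('pics/'+name,cv2.resize(im,None,fx=f,fy=f,interpolation=cv2.INTER_CUBIC))
E
python3 - <<'E'
from h import *
a=snap('scene');b=snap('side')
im=np.vstack([a['pixels'],b['pixels']])[...,::-1]
save(a,'scene.png');save(b,'side.png')
print(a['pose'],b['pose'],telemetry.get_obs())
E
```

```text
[[-0.4846986  -0.69127527  0.53591582  1.2160181 ]
 [ 0.87461137 -0.37529124  0.3069388   0.36706443]
 [-0.01105469  0.61749088  0.78650035  1.02701298]
 [ 0.          0.          0.          1.        ]] [[ 0.81845913  0.34668015 -0.4581894  -0.08890399]
 [-0.57434288  0.47149079 -0.66919854 -0.98321152]
 [-0.01596577  0.81086948  0.58500922  0.9704092 ]
 [ 0.          0.          0.          1.        ]] {'clock': 0.1, 'joint_pos': array([ 8.83334334e-01,  1.04637499e-01,  9.65578292e-02,  1.56386578e+00,
       -1.99613028e-05,  1.35311041e+00]), 'dq': array([-2.00109482e-03, -2.30752996e-03,  3.12453375e-03,  1.59768161e-03,
        7.83193015e-05, -1.68559331e-04]), 'effort': array([ 6.15806814e-03, -5.58210433e+01,  5.04719388e+01,  1.30890857e-02,
       -2.54987644e-04,  1.11227124e-05]), 'tool_pos': array([0.27147095, 0.53485046, 0.30320718]), 'tool_rot': array([-3.14046634e+00, -2.28685935e-04,  2.67181646e+00]), 'contact_force': array([0.35016965, 0.04277329, 0.19744929]), 'torque': array([ 0.01835801,  0.01495785, -0.00705089]), 'grasp_force': 0.0, 'opening': 0.08562040370415054}
```

View pics/scene.png

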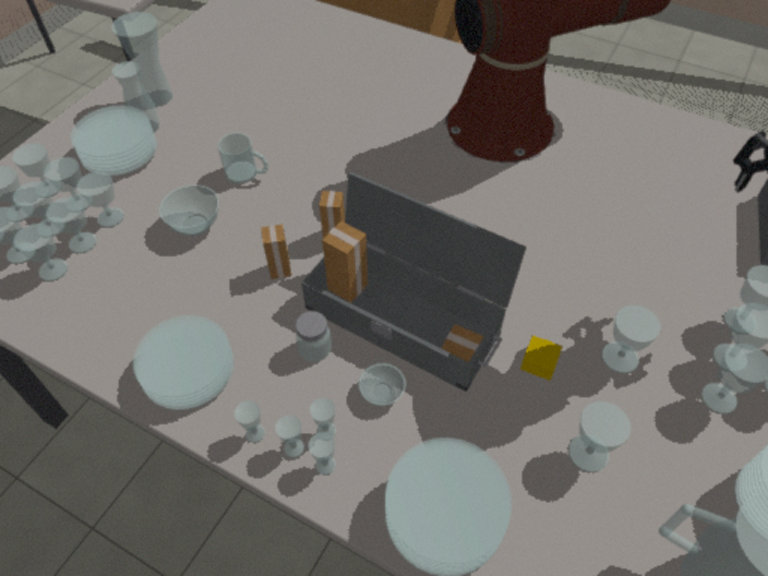

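View pics/side.png

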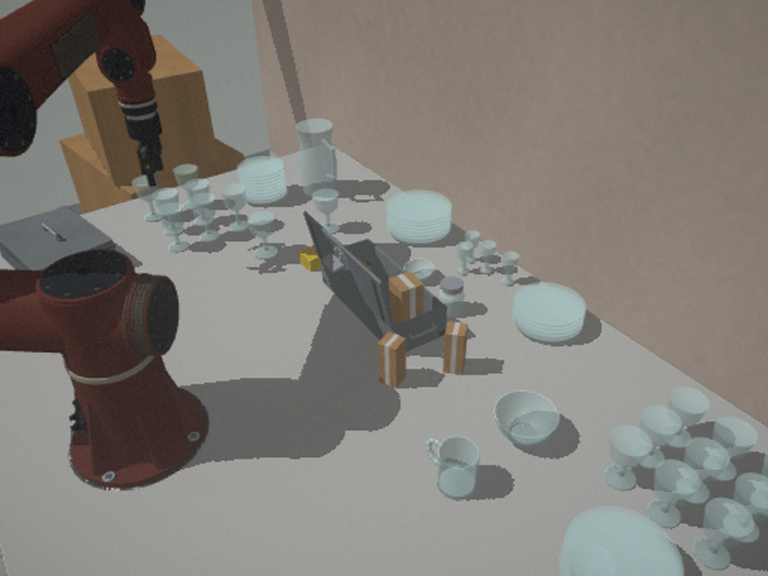

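The scene view shows the case at the middle. Candidates for tall_carton are (346,262) inside the case, and (277,252) and (333,215), which are smaller and outside it. For small_box they are (462,342), orange and inside the case, and (541,357), yellow, so not meant. I choose the two inside the case and will measure them in one close crop.

```bash
python3 - <<'E'
from h import *
s=dict(np.load('scene.npz'));w=world(s)
save(s,'crop.png',(165,105,385,270),3.6)
z=w[...,2]
m=(abs(z-.08)<.004)&(w[...,0]>.3)&(w[...,0]<.75)&(abs(w[...,1])<.35)
v,u=np.nonzero(m); sel=(u>195)&(u<350)&(v>110)&(v<262)
P=w[v[sel],u[sel],:2]
print(len(P),cv2.minAreaRect((P*1000).astype(np.float32)))
for n,(a,b) in dict(carton=(346/1.5,262/1.5),top=(231,157),small=(462/1.5,342/1.5),lid=(290,145),wallL=(206,195),wallR=(312,255),out1=(183,153),out2=(222,133),yel=(361,235)).items():
    print(n,w[int(b),int(a)].round(3))
t=(abs(z-.153)<.006)&(u:=np.mgrid[:384,:512][1]>205)&(np.mgrid[:384,:512][1]<250)&(np.mgrid[:384,:512][0]>145)&(np.mgrid[:384,:512][0]<180)
Q=w[t];print('top',len(Q),Q.mean(0),cv2.minAreaRect((Q[:,:2]*1000).astype(np.float32)))
t=(abs(z-.043)<.004); t[:215]=0;t[245:]=0;t[:,:293]=0;t[:,325:]=0
Q=w[t];print('small',len(Q),Q.mean(0),cv2.minAreaRect((Q[:,:2]*1000).astype(np.float32)))
E
```

```text
1388 ((629.6271362304688, 16.84674072265625), (414.35601806640625, 262.072265625), 80.49657440185547)
carton [ 0.612 -0.048  0.13 ]
top [ 0.576 -0.066  0.151]
small [0.613 0.182 0.044]
lid [0.506 0.068 0.199]
wallL [ 0.66  -0.099  0.062]
wallR [0.665 0.219 0.018]
out1 [ 0.596 -0.21   0.11 ]
out2 [ 0.478 -0.157  0.108]
yel [0.563 0.309 0.038]
top 377 [ 0.58458997 -0.06660117  0.15295416] ((582.3975219726562, -67.87760925292969), (57.95223617553711, 58.568626403808594), 83.84046173095703)
small 393 [0.61299902 0.18173261 0.04314758] ((620.0042114257812, 188.52337646484375), (86.47073364257812, 74.96631622314453), 19.208288192749023)
```

View pics/crop.png

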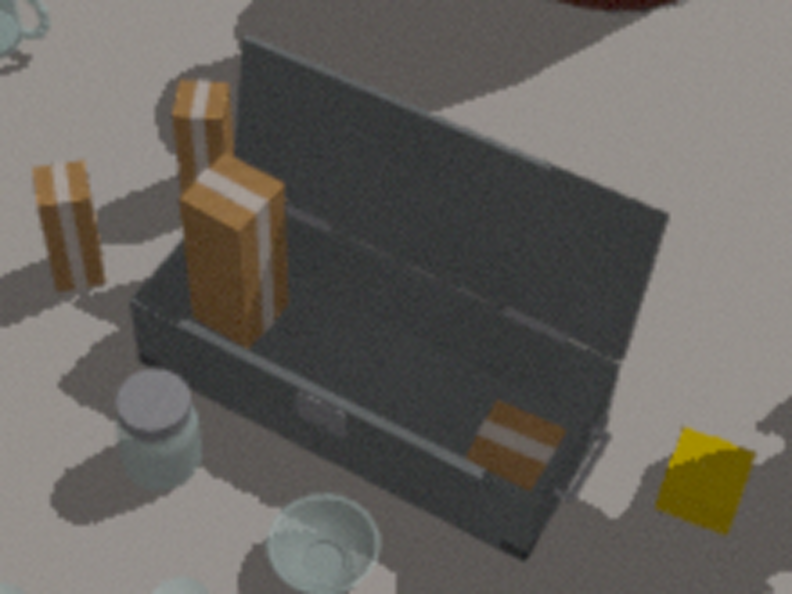

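The crop shows the tall carton at the -y end inside the case (236,250), the small box at the +y end (515,445), the lid standing open, and the smaller look-alikes outside. Next I fit the case frame and lid angle.

```bash
python3 - <<'E'
from h import *
s=dict(np.load('scene.npz'));w=world(s)
V,U=np.mgrid[:384,:512]
poly=np.array([[250,60],[650,210],[615,340],[300,190],[285,150],[255,110]])/3.6+[165,105]
m=np.zeros((384,512),np.uint8);cv2.fillPoly(m,[poly.astype(np.int32)],1)
Q=w[(m>0)&(w[...,2]>.1)]
Q=Q[np.isfinite(Q).all(1)]
for _ in range(3):
    c=Q.mean(0);n=np.linalg.svd(Q-c)[2][2];n*=np.sign(n[0]);d=(Q-c)@n;Q=Q[abs(d)<.006]
print('lid n',n,c,len(Q),d.std())
th=np.arctan2(n[1],n[0]);print('yaw',th,'lean',np.arcsin(n[2]))
ex=np.array([np.cos(th),np.sin(th)]);ey=np.array([-ex[1],ex[0]])
# all pts in rough region
R=w[105:270,165:385].reshape(-1,3);R=R[np.isfinite(R).all(1)]
a=R[:,:2]@ex;b=R[:,:2]@ey;z=R[:,2]
for zl,zh in((.01,.05),(.05,.07),(.073,.084)):
  k=(z>zl)&(z<zh)
  H=np.histogram(a[k],np.arange(.45,.80,.005));print(zl,'x',[(round(float(e),3),int(h)) for h,e in zip(*H) if h>15])
  k&=(a>.5)&(a<.72)
  H=np.histogram(b[k],np.arange(-.25,.25,.005));print('y',[(round(float(e),3),int(h)) for h,e in zip(*H) if h>5])
# lid extents
k=(z>.1)&(abs((R-c)@n)<.006); print('lid b',np.percentile(b[k],[0,.5,1,5,95,99,99.5,100]),'z',np.percentile(z[k],[99,100]))
# carton faces & extents
k=(z>.1)&(z<.16)&((R-c)@n>.02)&(b>-.2)&(b<0)&(a>.5)&(a<.66)
print('carton a',np.percentile(a[k],[1,5,50,95,99]),'b',np.percentile(b[k],[1,5,50,95,99]))
E
```

```text
lid n [ 0.97864913 -0.04348867  0.2008846 ] [0.51477542 0.07795502 0.15810501] 3615 0.0015622085828014898
yaw -0.04440823543904694 lean 0.2022608406564322
0.01 x [(0.505, 21), (0.515, 17), (0.52, 32), (0.525, 35), (0.53, 427), (0.535, 407), (0.54, 55), (0.545, 70), (0.55, 52), (0.555, 52), (0.56, 76), (0.565, 87), (0.57, 138), (0.575, 84), (0.58, 79), (0.585, 67), (0.59, 65), (0.595, 69), (0.6, 93), (0.605, 88), (0.61, 194), (0.615, 72), (0.62, 77), (0.625, 87), (0.63, 43), (0.635, 33), (0.66, 860), (0.665, 25), (0.7, 30), (0.705, 55), (0.71, 64), (0.715, 58), (0.72, 53), (0.725, 49), (0.73, 45), (0.735, 46), (0.74, 46), (0.745, 57), (0.75, 93), (0.755, 37), (0.76, 28), (0.765, 19)]
y [(-0.185, 12), (-0.18, 23), (-0.175, 22), (-0.17, 23), (-0.165, 23), (-0.16, 25), (-0.15, 13), (-0.145, 12), (-0.14, 6), (-0.085, 15), (-0.08, 60), (-0.075, 14), (-0.07, 25), (-0.065, 20), (-0.06, 24), (-0.055, 27), (-0.05, 20), (-0.045, 22), (-0.04, 22), (-0.035, 23), (-0.03, 38), (-0.025, 40), (-0.02, 92), (-0.015, 69), (-0.01, 33), (-0.005, 35), (0.0, 30), (0.005, 42), (0.01, 33), (0.015, 37), (0.02,
[... 2519 characters left out ...]
18), (0.07, 18), (0.075, 20), (0.08, 14), (0.085, 18), (0.09, 17), (0.095, 17), (0.1, 17), (0.105, 16), (0.11, 19), (0.115, 14), (0.12, 17), (0.125, 18), (0.13, 18), (0.135, 13), (0.14, 17), (0.145, 17), (0.15, 16), (0.155, 19), (0.16, 17), (0.165, 18), (0.17, 15), (0.175, 18), (0.18, 17), (0.185, 15), (0.19, 15), (0.195, 19), (0.2, 19), (0.205, 17), (0.21, 17), (0.215, 20), (0.22, 18), (0.225, 18), (0.23, 18), (0.235, 18), (0.24, 68)]
lid b [-0.08629314 -0.08341048 -0.08134091 -0.06547682  0.23644524  0.24788891
  0.24932276  0.25022285] z [0.21405307 0.21695353]
carton a [0.55875615 0.56374074 0.60276448 0.62624275 0.63620605] b [-0.19631934 -0.18831302 -0.04305093 -0.01414354 -0.01282187]
```

Call:
play_rows([
  [1.5,-3.3,1],
  [3,-6.6,2],
  [4.5,-9.9,2],
  [6,-13.2,2],
  [7.5,-16.5,2],
  [9,-19.8,2],
  [10.5,-23.1,2],
  [12,-26.4,2],
  [13.5,-29.7,2],
  [15,-33,2],
], gripper=[0,0,0,0,0,0,0,0,0,0], yaw=[0.1,0.2,0.3,0.4,0.5,0.6,0.7,0.8,0.9,1.0])

```text
clock: 0.93
tool_pos: [0.4218, 0.2034, 0.3237]
tool_rot: [3.141, -0.0, -2.606]
contact_force: [0.7, 0.7, 0.0]
opening: 0.0
grasp_force: 0.0
```

Call:
play_rows([
  [1.5,-3.3,0],
  [3,-6.6,0],
  [4.5,-9.9,0],
  [6,-13.2,0],
  [7.5,-16.5,0],
  [9,-19.8,0],
  [10.5,-23.1,0],
  [12,-26.4,0],
  [13.5,-29.7,0],
  [15.5,-32.5,0],
], gripper=[0,0,0,0,0,0,0,0,0,0], yaw=[0.1,0.2,0.3,0.4,0.5,0.6,0.7,0.8,0.9,1.0])

```text
clock: 1.77
tool_pos: [0.5766, -0.1223, 0.3236]
tool_rot: [3.141, -0.0, -1.607]
contact_force: [0.4, 1.0, 0.7]
opening: -0.0003
grasp_force: 0.0
```

Call:
play_rows([
  [0,0,-3],
  [0,0,-6],
  [0,0,-9],
  [0,0,-12],
  [0,0,-12.5],
  [0,0,-12.5],
], gripper=[0,0,0,0,0,0], yaw=[0,0,0,0,0,0])

```text
clock: 2.27
tool_pos: [0.5753, -0.1194, 0.1966]
tool_rot: [3.137, 0.002, -1.611]
contact_force: [-0.2, 1.0, 0.9]
opening: -0.0002
grasp_force: 0.0
```

```bash
python3 - <<'E'
from h import *
save(snap('scene'),'push0.png',(165,90,385,255),3.6)
E
```

```text
(no output)
```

View pics/push0.png

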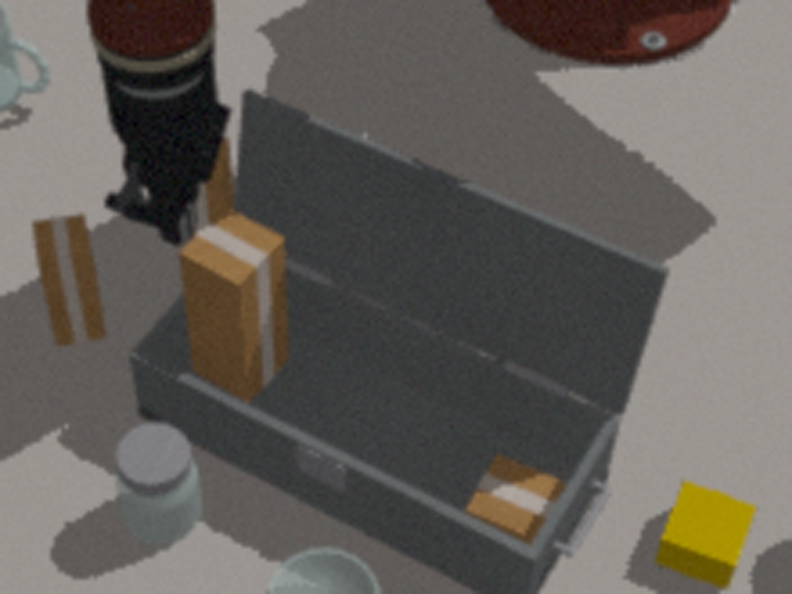

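The fingers stand at about (180,235), just on the -y side of the carton's top (233,245). I'll push slowly along the case's +y.

Call:
play_rows([
  [0.3,0.6,0],
  [0.5,1.2,0],
  [0.5,1.8,0],
  [0.5,2.4,0],
  [0.5,3,0],
  [0.6,3.6,0],
  [0.6,4.2,0],
  [0.6,4.8,0],
  [0.6,5.4,0],
  [0.6,6,0],
], gripper=[0,0,0,0,0,0,0,0,0,0], yaw=[0,0,0,0,0,0,0,0,0,0])

```text
clock: 3.15
tool_pos: [0.5825, -0.0593, 0.1988]
tool_rot: [3.141, 0.0, -1.611]
contact_force: [0.5, -1.0, 0.3]
opening: -0.0003
grasp_force: 0.0
```

```bash
python3 - <<'E'
from h import *
save(snap('scene'),'push1.png',(165,90,385,255),3)
E
```

```text
(no output)
```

View pics/push1.png

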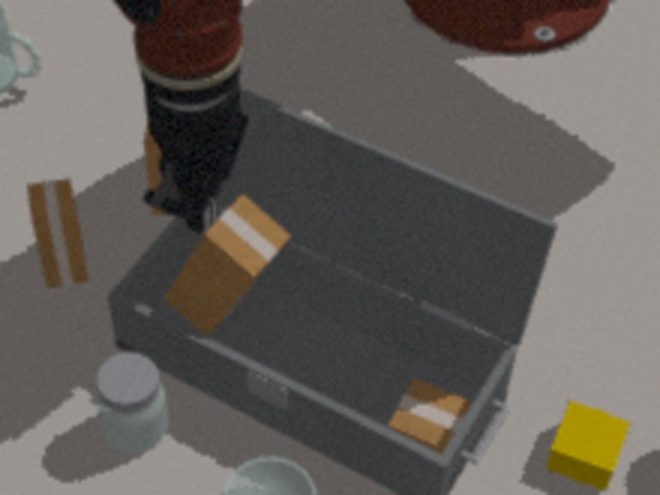

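The carton is tipping toward the middle at (225,265). I'll keep pushing a little, then hold.

Call:
play_rows([
  [0,0.6,0],
  [0.1,1.2,0],
  [0.1,1.5,0],
  [0.1,1.5,0],
  [0.1,1.5,0],
  [0.1,1.5,0],
  [0.1,1.5,3],
  [0.1,1.5,6],
  [0.1,1.5,9],
  [0.1,1.5,12.5],
], gripper=[0,0,0,0,0,0,0,0,0,0], yaw=[0,0,0,0,0,0,0,0,0,0])

```text
clock: 4.03
tool_pos: [0.5831, -0.0451, 0.3244]
tool_rot: [3.14, 0.0, -1.612]
contact_force: [1.6, -0.7, -0.2]
opening: 0.0
grasp_force: 0.0
```

```bash
python3 - <<'E'
from h import *
s=snap('scene');save(s,'push2.png',(165,90,385,255),3)
w=world(s);th=-.0444;ex=np.array([np.cos(th),np.sin(th)]);ey=np.array([-ex[1],ex[0]])
a=w[...,:2]@ex-.595;b=w[...,:2]@ey-.082;z=w[...,2]
k=(abs(a)<.058)&(abs(b)<.157)&(z>.055)&(z<.2)
print(k.sum(),np.percentile(z[k],[5,50,95,100]),np.percentile(a[k],[1,99]),np.percentile(b[k],[1,99]))
E
```

```text
1020 [0.05842885 0.06304564 0.06643245 0.08142997] [-0.05773465  0.027455  ] [-0.08844429  0.07514906]
```

View pics/push2.png

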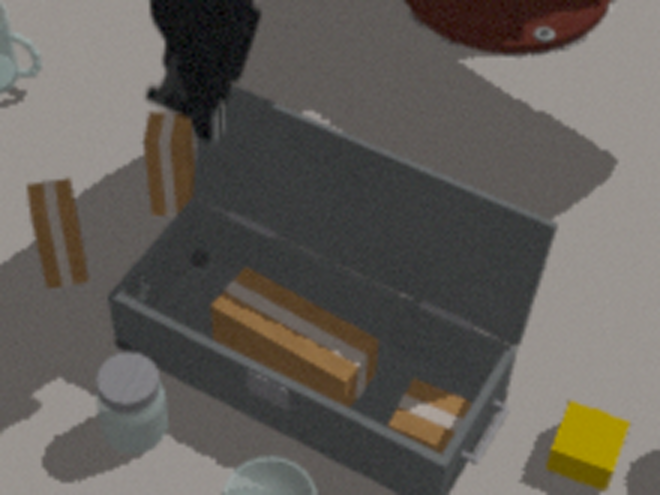

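The carton now lies flat, with its top at 0.063 m, centred around (295,330); the small box is untouched. Next I go behind the lid, off to one side of the thumb-turn.

Call:
play_rows([
  [-3,0.7,0.5],
  [-6,1.4,0.5],
  [-9,2.1,0.5],
  [-12,2.8,0.5],
  [-14.3,3.2,0],
  [-14.3,3.2,-2],
  [-14.3,3.2,-4],
  [-14.3,3.2,-6],
  [-14.3,3.2,-6],
  [-14.3,3.2,-6],
], gripper=[0,0,0,0,0,0,0,0,0,0], yaw=[0,0,0,0,0,0,0,0,0,0])

```text
clock: 4.92
tool_pos: [0.4402, -0.013, 0.2636]
tool_rot: [3.14, 0.0, -1.612]
contact_force: [-0.4, -0.4, 0.5]
opening: 0.0002
grasp_force: 0.0
```

```bash
python3 - <<'E'
from h import *
s=snap('side');save(s,'lid0.png',(170,110,330,230),4.5)
E
```

```text
(no output)
```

View pics/lid0.png

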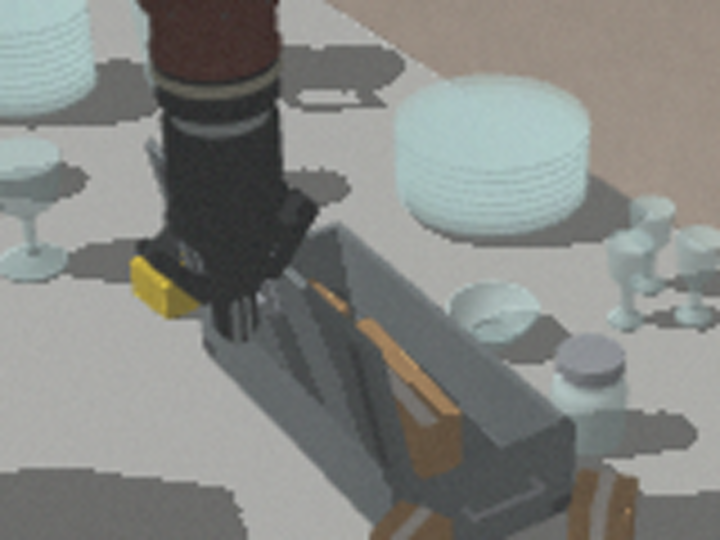

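The fingers are behind the lid at (240,320), and the carton lies flat. I start swinging the lid.

Call:
play_rows([
  [2,-0.1,0],
  [4,-0.2,0.2],
  [5.2,-0.2,0.3],
  [6.4,-0.3,0.4],
  [8,-0.3,0.4],
  [9.4,-0.4,0.2],
  [10.8,-0.5,-0.2],
  [12.2,-0.5,-0.7],
  [13.6,-0.6,-1.5],
  [14.8,-0.7,-2.4],
], gripper=[0,0,0,0,0,0,0,0,0,0], yaw=[0,0,0,0,0,0,0,0,0,0])

```text
clock: 5.8
tool_pos: [0.5906, -0.0203, 0.2422]
tool_rot: [-3.138, -0.001, -1.611]
contact_force: [0.4, 0.8, 4.0]
opening: 0.0003
grasp_force: 1.7
```

Contact is light, at about 4 N. I continue down the arc.

Call:
play_rows([
  [1,0,-1],
  [2,-0.1,-2.2],
  [2.7,-0.1,-3.5],
  [3.3,-0.1,-4.9],
  [3.6,-0.2,-6],
  [3.8,-0.2,-6.9],
  [3.9,-0.2,-7.5],
  [3.9,-0.2,-7.9],
  [3.9,-0.2,-8.2],
  [3.9,-0.2,-8.4],
], gripper=[0,0,0,0,0,0,0,0,0,0], yaw=[0,0,0,0,0,0,0,0,0,0])

```text
clock: 6.63
tool_pos: [0.6274, -0.0219, 0.16]
tool_rot: [-3.14, -0.001, -1.611]
contact_force: [-18.8, 4.1, 42.8]
opening: -0.0001
grasp_force: 21.2
```

Call:
play_rows([
  [0,0,2],
  [0,0,6],
  [0,1,10],
  [0,4,13],
  [0,7.6,13],
  [0,7.6,13],
  [0,7.6,13],
  [0,7.6,13],
  [0,7.6,13],
  [0,7.6,13],
], gripper=[0,0,0,2,4,5,5,5,5,5], yaw=[0,0,0,0,0,0,0,0,0,0])

```text
clock: 7.47
tool_pos: [0.6274, 0.0531, 0.2852]
tool_rot: [3.14, 0.0, -1.613]
contact_force: [1.0, -0.7, 0.9]
opening: 0.0499
grasp_force: 0.0
```

```bash
python3 - <<'E'
from h import *
s=snap('wrist');save(s,'w0.png')
w=world(s)
k=(abs(w[...,0]-.628)<.06)&(abs(w[...,1]-.054)<.06)
kk=k&(w[...,2]>.117)&(w[...,2]<.133);Q=w[kk];print(len(Q),Q.mean(0) if len(Q) else 0, cv2.minAreaRect((Q[:,:2]*1000).astype(np.float32)) if len(Q) else 0)
l=w[(w[...,2]>.07)&(w[...,2]<.1)];print('lid z',np.percentile(l[:,2],[5,50,95]))
s=snap('scene');w=world(s)
k=(abs(w[...,0]-.628)<.06)&(abs(w[...,1]-.054)<.06)&(w[...,2]>.117)&(w[...,2]<.133);Q=w[k];print(len(Q),Q.mean(0) if len(Q) else 0)
th=-.0444;ex=np.array([np.cos(th),np.sin(th)]);ey=np.array([-ex[1],ex[0]])
a=w[...,:2]@ex-.595;b=w[...,:2]@ey-.082;z=w[...,2]
k=(abs(a)<.066)&(abs(b)<.166)&(z>.07)&(z<.1);A=np.c_[a[k],b[k],np.ones(k.sum())];print('plane',np.linalg.lstsq(A,z[k],rcond=None)[0])
E
```

```text
590 [0.62820877 0.0530735  0.12583497] ((628.307861328125, 54.705039978027344), (49.291263580322266, 10.034428596496582), 79.38892364501953)
lid z [0.07843308 0.08889594 0.09085534]
88 [0.63053754 0.05609563 0.1239725 ]
plane [ 0.00083371 -0.00161498  0.0884211 ]
```

View pics/w0.png

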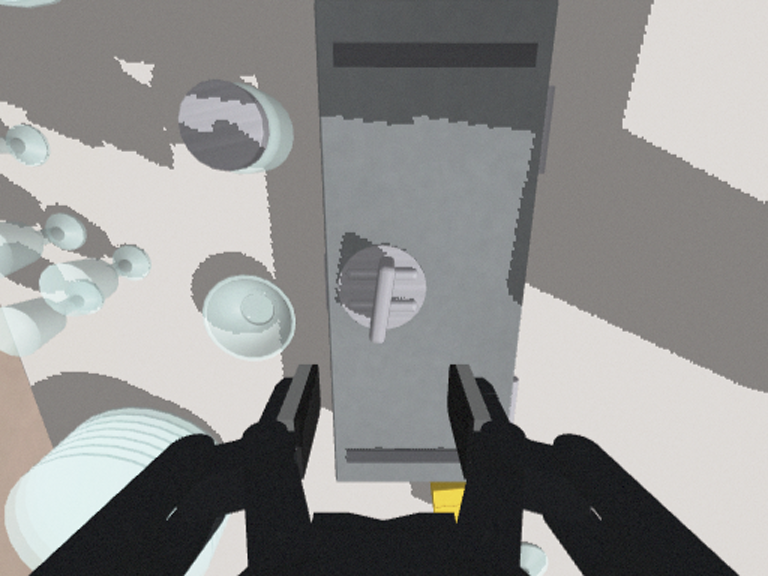

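The wrist view shows the lid shut and level, with the bar at (382,300), turned about 0.14 rad. I align to it, descend and grip.

Call:
play_rows([
  [0.1,0.15,-2],
  [0.1,0.15,-5],
  [0.1,0.15,-8],
  [0.1,0.15,-10],
  [0.1,0.15,-10.7],
  [0.1,0.15,-10.7],
  [0.1,0.15,-10.7],
  [0.1,0.15,-10.7],
  [0.1,0.15,-10.7],
  [0.1,0.15,-10.7],
], gripper=[5,5,5,5,5,5,0.6,0.6,0.6,0.6], yaw=[-0.07,-0.14,-0.14,-0.14,-0.14,-0.14,-0.14,-0.14,-0.14,-0.14], grip_force=30)

```text
clock: 8.4
tool_pos: [0.6288, 0.0555, 0.181]
tool_rot: [-3.141, 0.0, -1.751]
contact_force: [-6.1, 0.2, 7.2]
opening: 0.0092
grasp_force: 30.6
```

Call:
play_rows([
  [0,0,0],
  [0,0,0],
  [0,0,0],
  [0,0,0],
  [0,0,0],
  [0,0,0],
  [0,0,0],
  [0,0,0],
  [0,0,0],
  [0,0,0],
], gripper=[0.6,0.6,0.6,0.6,0.6,0.6,0.6,0.6,0.6,0.6], yaw=[-0.1,-0.2,-0.3,-0.4,-0.5,-0.6,-0.7,-0.8,-0.9,-1.0])

```text
clock: 9.23
tool_pos: [0.6291, 0.0551, 0.181]
tool_rot: [-3.14, 0.001, -2.756]
contact_force: [-2.7, -2.3, 6.4]
opening: 0.0093
grasp_force: 30.5
```

Call:
play_rows([
  [0,0,0],
  [0,0,0],
  [0,0,-0.2],
  [0,0,-0.4],
  [0,0,-0.6],
  [0,0,-0.6],
  [0,0,-0.6],
  [0,0,-0.6],
  [0,0,-0.6],
  [0,0,-0.6],
], gripper=[0.6,0.6,0.6,0.6,0.6,0.6,0.6,0.6,0.6,0.6], yaw=[-0.1,-0.2,-0.28,-0.35,-0.4,-0.44,-0.44,-0.44,-0.44,-0.44])

```text
clock: 10.07
tool_pos: [0.6291, 0.0549, 0.1752]
tool_rot: [-3.14, 0.002, 3.092]
contact_force: [-4.8, -4.0, 7.9]
opening: 0.009
grasp_force: 31.6
```

Now I release, rise and look.

Call:
play_rows([
  [0,0,0],
  [0,0,0],
  [0,0,0],
  [0,0,0],
  [0,0,2],
  [0,0,5],
  [0,0,8],
  [0,0,10.7],
  [0,0,10.7],
  [0,0,10.7],
], gripper=[2,4,4,4,4,4,4,4,4,4], yaw=[0,0,0,0,0,0,0,0,0,0])

```text
clock: 10.9
tool_pos: [0.6295, 0.0555, 0.282]
tool_rot: [-3.142, 0.004, 3.092]
contact_force: [0.4, 0.2, -0.2]
opening: 0.0401
grasp_force: 0.0
```

```bash
python3 - <<'E'
from h import *
s=snap('wrist');save(s,'w1.png')
w=world(s)
k=(abs(w[...,0]-.628)<.045)&(abs(w[...,1]-.054)<.045)&(w[...,2]>.108)&(w[...,2]<.14);Q=w[k];print(len(Q),np.percentile(Q[:,2],[5,50,95]),cv2.minAreaRect((Q[:,:2]*1000).astype(np.float32)))
E
```

```text
591 [0.11749627 0.12057051 0.12197279] ((627.6237182617188, 55.197410583496094), (9.923416137695312, 48.77082824707031), 87.27117919921875)
```

View pics/w1.png

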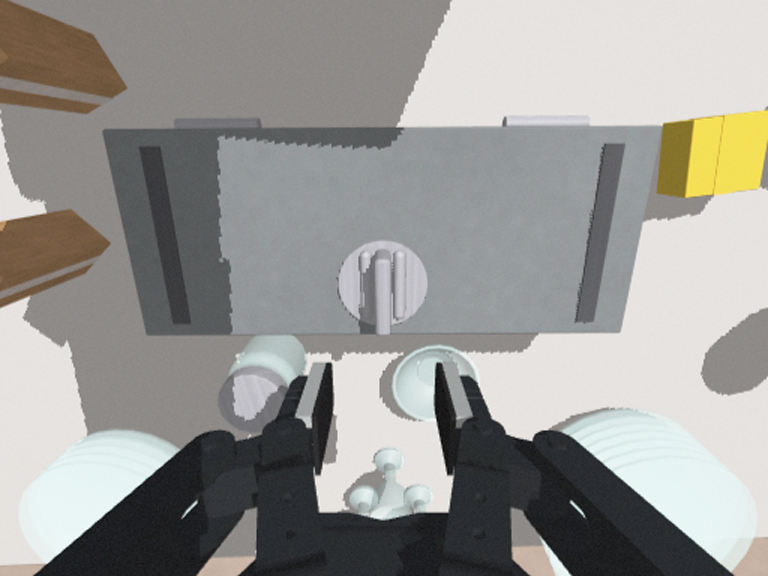

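The bar at (382,290) lies across the case between the cheeks. Its top is at 0.1206 m, a drop of about 6 mm, so it is locked, and the glassware nearby is undisturbed.

```bash
python3 -c "
from bench import order
print(order.finish_job())"
```

```text
the job is handed in; nothing more can be done
None
```

The carton lies flat in the case beside the small box, the lid is shut and level, and the thumb-turn is locked across the case, having dropped about 6 mm; I saw no glassware moved, and handed the job in at about 11 s.

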